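# Register a coated block and hold a thickness probe on its mark

### The arm

A 6-joint arm with a two-finger parallel gripper is mounted at the origin on a cart in front of the work surface, level with it; the furniture and walls round the work are solid. World frame = base frame: x ahead of the robot, y to its left, z up, the work surface at z = 0. Lengths are in m, angles in rad, forces in N, time in s.
With the tool pointing down it reaches from about 0.25 to 0.725 m from the base axis. Payload 4 kg.
Tool frame: the origin (TCP) lies at the very end of the fingers, on their centre line; the grasp point (between the pads) lies 19 mm behind it; z points along the fingers, y is the line along which they close (so a half turn about z gives the same grasp; the last joint's range is limited). The gripper opens to 85 mm and grips with 20 to 120 N. Pads are 22 mm wide; open, the fingers measure 114 mm over their backs; the gripper's body (76 mm by 85 mm) begins 54 mm behind the grasp point. The pads swing forward as they close: fully open they stand 13 mm farther back than shut.
Start: joints at [1.35, 0.241, 0.005, 1.335, 0, 1.571], TCP at [0.11, 0.488, 0.231] pointing down, gripper open.
Joint ranges: [-2.72, 2.72], [-1.05, 1.87], [-1.09, 1.28], [-1.99, 2.15], [-1.42, 1.44], [-3.14, 3.14]. Speed limits (rad/s): [2.79, 2.79, 3.14, 3.14, 3.14, 3.14].

### API

Orientations are given as a unit quaternion [x, y, z, w].
In Python, from workcell import bot, vision, workorder, boxes_of gives the robot as it stands.
- The arm moves only by the tool send_rows, never from a script. Its argument "motion" is text: rows parted by semicolons, each of 5 numbers parted by spaces: the closure, from -1 (fully open) to 1 (shut), so that 0 is half open, then the shift along the tool's x, y, z in cm, then the turn about the tool's z in rad. In form: claw x y z twist; .... A call has 1 to 5 rows; each row is the pose to reach, as a shift and turn from the pose commanded when the call began, along the tool's axes at that moment; what a row does not reach only later rows make up. A row lasts 1/10 s, in which the tool goes at most 50 mm and 8.59 degrees, less where a joint would pass 70% of its speed; a pose out of reach is approached as far as the arm can. A call with a gripper value outside its range is refused whole. The fingers move at their own pace and stop on an object; the grip force is fixed at half the most. Time passes only in rows, so rows that repeat a pose let the fingers close. It gives the time, the measured TCP pose, the force, the opening and the grip force at its end, in the units of the state.
- bot.get_obs(): the state, without advancing time (a new reading comes with each control period).
- vision.camera(name): name is "scene" or "side" or "wrist"; returns the picture (400x640x3 uint8, red, green, blue); there is no depth.
- vision.camera_model(name): a dict with "fov_y" (degrees; the focal length in pixels is half the picture's height over the tangent of half this angle, whatever the lens; pixels are square), "cx", "cy" (the principal point, pixels), "k1" (the pictures are not rectified: a ray, as slopes to the right and down, at radius r is drawn at 1 + k1 r^2 times it, then the intrinsics apply), "world_from_camera" (4x4, takes a point from camera to world coordinates); the wrist camera has in their place "hand_eye" (4x4, takes a point from camera to tool coordinates, whose origin is the TCP and whose axes are the flange's). Camera axes: x right, y down, z forward; pixel columns grow to the right and rows downward; lengths in m; the calibration is good to about 2 mm. A picture is of the moment at which its call begins: read the wrist's pose just before it. camera_model takes no time and is no camera call.
- workorder.job_done(): hands the job in; it is judged then, once.
Trained networks look in the newest picture that a camera, given by its name, has taken for a name from the list of things; names that differ only in an ending like _2 or _b are one class to them, and where a whole thing is asked for, a point or a joint stands for the part that bears it (a point fixed in the world has none). Each returns a list of dicts, best first, with "conf" (0 to 1); they miss things now and then, are a little off and sometimes report something else, mostly with a low value. They report only what shows in the picture. A call takes as long as a camera call. They do not tell look-alikes from the thing itself.
- boxes_of(camera, target): "rect" ([centre column, centre row, width, height] in pixels, round what is visible of it).
The state is a dict: "clock": time; "joint_pos": joint angles; "joint_vel": joint speeds; "tau": joint torques, N m; "eef_pos": TCP position; "tool_rot": TCP orientation; "ft_force": force on the tool from outside, world axes, zero at the start; "ft_torque": the same for the moment, N m; "grip_width": finger opening in m; "grasp_force": force on a finger pad.
Only numpy, scipy, OpenCV 4.12 (cv2) and the standard library are available. Lean on these libraries where they do the work, as an engineer would, in place of code of your own. Each camera call takes 0.05 s, during which the arm holds its last target. There are 200 camera calls.

### The job

First push the blue sample block on the grey jig plate fully home against both dark stops. Then take the yellow coating-thickness probe out of its grey holder and set its brass tip inside the red ring on the block, probe upright, pressing lightly so that the sprung tip is about half way in, never hard. Finish while still holding the probe there like that, with the block still home; leave the red pen, the green tape and the petri dish alone.

Things in the scene. Friction and masses are not known exactly. Their poses are not given: they have to be found in the camera images.
- jig: Fixed jig: grey metal plate, x -89..61, y -99..71, z 0..6 mm, with two dark stop bars up to z = 18 mm. Back stop: face at x = +35 mm, looking to -x, y -54..46. Side stop: face at y = +50 mm, looking to -y, x -29..21. Origin: on the bench under the block's centre when home. At yaw 0 x points away from the robot, y to its left. Stands left or right of the middle, the holder on the other side.
- block: Loose blue block, 70 (x) x 100 (y) x 15 mm, about 0.4 kg, flat on the jig plate (z 6 to 21 mm), 15 to 35 mm short of each stop and up to 0.15 rad askew. Origin: centre of its underside. When home its axes are parallel to the jig's and its centre is at the jig's x = 0, y = 0. Two grey dots on top mean nothing.
- mark (a point): Centre of the red ring (20 mm inside, 25 mm outside diameter, white inside) painted on the block's top; in the block's frame at x = +10, y = -22, z = +15 mm.
- holder: Fixed grey plastic holder, block 60 x 60 x 60 mm with low foot flanges (102 x 66 mm, 8 mm high), standing on the bench, upright 21 mm bore through its middle. Origin: centre of its underside, axes z up.
- probe: Loose upright pen-like probe, 120 g, hanging by its collar on the holder's top (z = 60 mm). Origin: on its axis under the collar; z up. Black collar 34 mm dia, z 0..5 mm; round yellow handle to grip, 24 mm dia, z 5..80; black cap to 92. Below: steel nose 16 mm dia to z = -40, then the sprung brass tip to -52. It must rise over 52 mm to clear the holder.
- probe_tip (a point): Lowest point of the probe's sprung brass tip (7 mm diameter, round end), on the probe's axis, 52 mm below the probe's origin when not pressed in.
- plunger (a joint): How far the brass tip is pushed into the nose, m: 0 free, 0.010 bottomed. Spring 0.6 N/mm with 0.6 N preload: about 3.6 N at half way (0.005).
- red_pen: Red marker pen, 12 x 138 x 13 mm, lying on the bench in the middle, bystander; origin at its underside's centre, long axis y.
- tape: Roll of green labelling tape lying flat, 78 mm diameter, 19 mm high, bystander behind on the left; origin at its underside's centre.
- dish: Closed petri dish, 89 mm diameter, 15 mm high, bystander behind on the right; origin at its underside's centre.
Mind the look-alikes: they are no part of the job. What is shaped like the probe but pink or turquoise is not meant.

How it is judged:
On the way, in this order (a step that is already met when the one before it is completed fails the run):
1. the block is home against both stops, the probe still in its holder (x of block in the frame of jig between -0.003 and 0.004 m and y of block in the frame of jig between -0.003 and 0.004 m and angle between the x axis of block and the x axis of jig, either way round below 0.035 rad and z of block in the frame of jig below 0.01 m and angle between block's own z axis and vertical below 0.05 rad and z of probe in the frame of holder below 0.07 m and horizontal distance between probe and holder below 0.01 m), for 0.2 s.
2. the fingers hold the probe, drawn up out of the holder (height (world z) of probe above 0.105 m and contact force between the fingers and probe above 1 N), for 0.2 s.
At the end, for the whole second after the job is handed in: Fingers hold the probe still, upright to 0.1 rad, clear of jig and holder, its tip within 8 mm of the ring's centre, pushed in 2 to 8.5 mm, pressing with 0.8 to 9 N; the block lies flat within 3 mm of home both ways and parallel to the jig to 0.035 rad (x of block in the frame of jig between -0.003 and 0.004 m and y of block in the frame of jig between -0.003 and 0.004 m and angle between the x axis of block and the x axis of jig, either way round below 0.035 rad and z of block in the frame of jig below 0.01 m and angle between block's own z axis and vertical below 0.05 rad and horizontal distance between probe_tip and mark below 0.008 m and angle between probe's own z axis and vertical below 0.1 rad and z of probe in the frame of block above 0.05 m and value of joint plunger between 0.002 and 0.0085 m and contact force between probe and block between 0.8 and 9 N and contact force between the fingers and probe above 1 N and contact force between probe and jig below 0.1 N and contact force between probe and holder below 0.1 N and linear speed of probe below 0.02 m/s); the arm keeps its last pose, push and grip.
It fails at once if the probe is pressed hard on the block (over 20 N) (contact force between probe and block above 20 N).
It fails at once if the red pen is disturbed (moved over 15 mm) (distance of red_pen from where it was at the start of the episode above 0.015 m).
It fails at once if the roll of green tape is disturbed (moved over 15 mm) (distance of tape from where it was at the start of the episode above 0.015 m).
It fails at once if the petri dish is disturbed (moved over 15 mm) (distance of dish from where it was at the start of the episode above 0.015 m).
It also fails if it takes over 69 s, if anything falls off the work surface, if the arm or the gripper's body presses on something with over 40 N, if the wrist force passes 120 N, or if a joint passes its speed limit or range.

## Working session

There is one attempt and no reset: what is moved stays moved. The work goes in short steps, Python scripts to look and compute and a tool call to move; the robot and the scene stay as the last step left them, time stands still between calls to the robot, and variables do not carry over. Pictures are saved under pics/ and viewed, at most 10 in all, crops included, and the job is handed in when it is done.

Besides the shell and the picture viewer there is one more tool, called after "Call:" as name(argument=value, ...), one argument or row to a line, values as JSON. send_rows: Moves the arm, as the interface text tells. Its arguments: {"type":"object","properties":{"motion":{"type":"string"}},"required":["motion"]}

```bash
mkdir -p pics
cat > h.py <<'E'
import numpy as np, cv2
from scipy.spatial.transform import Rotation as R
from workcell import bot, vision, workorder, boxes_of
def pose():
    o=bot.get_obs(); T=np.eye(4); T[:3,:3]=R.from_quat(o['tool_rot']).as_matrix(); T[:3,3]=o['eef_pos']; return T
def cam(name):
    m=vision.camera_model(name)
    W=np.array(m['world_from_camera']) if 'world_from_camera' in m else pose()@np.array(m['hand_eye'])
    f=200/np.tan(np.radians(m['fov_y']/2))
    return m,W,f
def ray(c,u,v):
    m,W,f=c; x,y=(u-m['cx'])/f,(v-m['cy'])/f
    a,b=x,y
    for _ in range(30):
        s=1+m['k1']*(a*a+b*b); a,b=x/s,y/s
    return W[:3,3],W[:3,:3]@np.array([a,b,1])
def at(c,u,v,z):
    o,d=ray(c,u,v); return o+d*(z-o[2])/d[2]
def px(c,p):
    m,W,f=c; q=np.linalg.inv(W)@np.append(p,1); a,b=q[:2]/q[2]; s=1+m['k1']*(a*a+b*b)
    return np.array([m['cx']+f*a*s,m['cy']+f*b*s])
def snap(name,file=None):
    c=cam(name); im=vision.camera(name)
    if file: cv2.imwrite('pics/'+file,im[:,:,::-1])
    return c,im
E
python3 - <<'E'
from h import *
np.set_printoptions(precision=4,suppress=True)
print(pose())
for n in ['scene','side']:
    c,im=snap(n,n+'0.png'); print(n,c[0]['fov_y'],c[1])
    for t in ['jig','block','holder','probe','mark','red_pen','tape','dish']:
        for b in boxes_of(n,t)[:3]: print(t,np.round(b['conf'],2),np.round(b['rect']),at(c,*b['rect'][:2],0.02))
print(bot.get_obs()['clock'])
a=cv2.imread('pics/scene0.png');b=cv2.imread('pics/side0.png')
E
```

```text
[[-0.9757  0.219  -0.0004  0.1094]
 [ 0.219   0.9757 -0.002   0.4872]
 [-0.     -0.0021 -1.      0.2304]
 [ 0.      0.      0.      1.    ]]
scene 44.72999099807065 [[ 0.687  -0.5369  0.4897 -0.1379]
 [-0.7266 -0.5161  0.4534 -0.6498]
 [ 0.0093 -0.6673 -0.7447  1.1234]
 [ 0.      0.      0.      1.    ]]
jig 0.76 [365. 282.  77.  61.] [ 0.4766 -0.2742  0.02  ]
jig 0.74 [368. 278.  42.  41.] [ 0.49   -0.2722  0.02  ]
block 0.93 [367. 278.  42.  42.] [ 0.4889 -0.2706  0.02  ]
holder 0.83 [250. 181.  37.  28.] [0.5121 0.2262 0.02  ]
probe 0.76 [210. 177.   7.  32.] [0.4344 0.3329 0.02  ]
probe 0.67 [248. 163.  13.  24.] [0.5627 0.2925 0.02  ]
probe 0.47 [219. 156.  15.  29.] [0.5213 0.3908 0.02  ]
mark 0.95 [367. 280.  44.  32.] [ 0.4835 -0.2751  0.02  ]
red_pen 0.62 [313. 213.  34.  26.] [ 0.5533 -0.0091  0.02  ]
tape 0.62 [285. 149.  26.  26.] [0.696  0.2538 0.02  ]
dish 0.96 [437. 256.  33.  30.] [ 0.6808 -0.3677  0.02  ]
dish 0.38 [247. 164.  10.  25.] [0.5578 0.2935 0.02  ]
side 53.45048139678172 [[-0.9494 -0.1882  0.2516  0.2922]
 [-0.3136  0.5188 -0.7953  0.8413]
 [ 0.0191 -0.8339 -0.5515  0.6904]
 [ 0.      0.      0.      1.    ]]
jig 0.77 [362. 198.  47.  29.] [ 0.4862 -0.2235  0.02  ]
jig 0.48 [318. 171.  25.  11.] [ 0.6736 -0.3455  0.02  ]
block 0.58 [366. 190.  21.  21.] [ 0.4866 -0.2761  0.02  ]
probe 0.71 [343. 302.  10.  47.] [0.4247 0.2276 0.02  ]
probe 0.64 [309. 268.  19.  38.] [0.536  0.1431 0.02  ]
probe 0.55 [301. 314.  15.  49.] [0.5029 0.291  0.02  ]
mark 0.81 [365. 190.  23.  19.] [ 0.4893 -0.2717  0.02  ]
red_pen 0.7 [320. 235.  17.  23.] [0.5523 0.0075 0.02  ]
tape 0.78 [226. 288.  31.  28.] [0.6948 0.2752 0.02  ]
dish 0.45 [317. 172.  22.  14.] [ 0.676  -0.3359  0.02  ]
0.9
```

View pics/scene0.png

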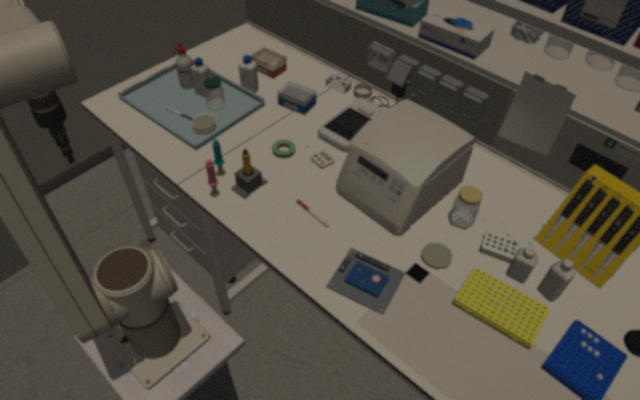

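View pics/side0.png

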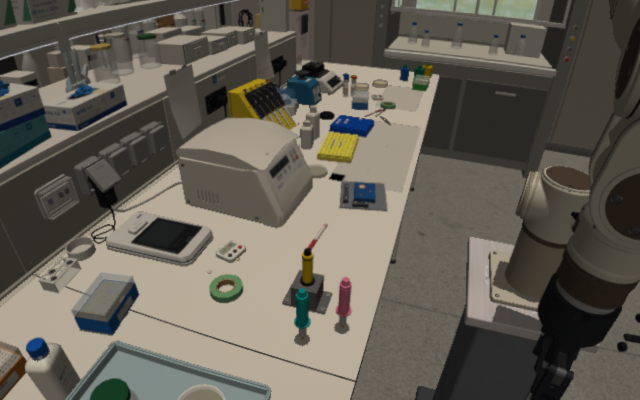

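The scene view shows the jig with the blue block at about (368,278). The yellow probe sits in its holder at (248,170), with pink and turquoise look-alikes to its left. I'll compute a move to above the jig.

```bash
cat >> h.py <<'E'
def go(p,yaw=None):
    """shift (cm) & twist to bring TCP to world p, tool x axis yaw"""
    T=pose(); d=T[:3,:3].T@(np.array(p)-T[:3,3])*100
    cur=np.arctan2(T[1,0],T[0,0]); tw=0 if yaw is None else -((yaw-cur+np.pi)%(2*np.pi)-np.pi)
    return np.round(d,2),round(tw,3)
E
python3 - <<'E'
from h import *
np.set_printoptions(precision=4,suppress=True)
print(vision.camera_model('wrist')); o=bot.get_obs(); print(o['joint_pos'],o['grip_width'],o['ft_force'])
print(go([0.44,-0.27,0.28],np.pi), go([0.40,0.1,0.28],np.pi))
E
```

```text
{'fov_y': 63.801498157022465, 'cx': 315.1530966813791, 'cy': 198.42175770281395, 'k1': -0.03027669171491017, 'hand_eye': array([[-0.0008, -0.9572, -0.2893,  0.0729],
       [ 1.    , -0.0009,  0.0001,  0.0003],
       [-0.0003, -0.2893,  0.9572, -0.1423],
       [ 0.    ,  0.    ,  0.    ,  1.    ]])}
[1.35   0.2406 0.005  1.3352 0.     1.5708] 0.08545006534823252 [-0.3306 -0.3055  0.4627]
(array([-48.85, -66.71,  -4.87]), np.float64(-0.221)) (array([-36.84, -31.48,  -4.87]), np.float64(-0.221))
```

Call:
send_rows(
  motion="-1 -4 -2.3 -2 -0.1;-1 -8 -4.6 -4 -0.22;-1 -12 -7 -6 -0.22;-1 -16 -9.3 -7 -0.22;-1 -20 -11.6 -7 -0.22",
)

```text
clock: 1.4
eef_pos: [0.2809, 0.3303, 0.3034]
tool_rot: [0.0, 1.0, 0.002, 0.001]
ft_force: [0.7, 0.9, -0.5]
grip_width: 0.0857
grasp_force: 0.0
```

```bash
python3 -c "
from h import *
print(pose().round(3),go([0.40,0.22,0.30],np.pi))"
```

```text
[[-1.     0.     0.003  0.281]
 [ 0.     1.     0.003  0.33 ]
 [-0.003  0.003 -1.     0.303]
 [ 0.     0.     0.     1.   ]] (array([-11.91, -11.03,   0.34]), np.float64(-0.0))
```

Call:
send_rows(
  motion="-1 -3.5 -3.3 0 0;-1 -7 -6.6 0 0;-1 -10.5 -9.9 0 0;-1 -12 -11 0 0;-1 -12 -11 0 0",
)

```text
clock: 1.9
eef_pos: [0.4009, 0.219, 0.3011]
tool_rot: [0.003, 1.0, -0.0, 0.0]
ft_force: [-0.4, -0.2, 0.4]
grip_width: 0.085
grasp_force: 0.0
```

Run:
```python
from h import *
np.set_printoptions(precision=4,suppress=True)
c,im=snap('wrist','w1.png'); print(pose()[:3,3])
for t,z in [('holder',.06),('probe',.1)]:
    for b in boxes_of('wrist',t)[:3]: print(t,np.round(b['conf'],2),np.round(b['rect']),at(c,*b['rect'][:2],z))
```

```text
[0.3997 0.22   0.3011]
holder 0.92 [324. 233.  47.  69.] [0.4911 0.2296 0.06  ]
probe 0.88 [368. 180.  38.  39.] [0.4112 0.2776 0.1   ]
probe 0.81 [324. 265.  26.  58.] [0.5152 0.2293 0.1   ]
probe 0.57 [415. 236.  40.  47.] [0.4788 0.3345 0.1   ]
```

View pics/w1.png

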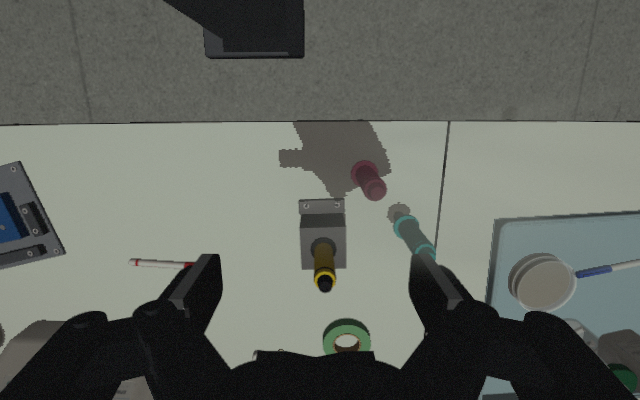

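Call:
send_rows(
  motion="-1 -1 -4.5 0 0;-1 -2 -9 0 0;-1 -2 -13.5 0 0;-1 -2 -18 0 0;-1 -2 -22.5 0 0",
)

```text
clock: 2.55
eef_pos: [0.4183, -0.0043, 0.3016]
tool_rot: [-0.001, 1.0, 0.0, 0.0]
ft_force: [0.7, 0.3, -0.1]
grip_width: 0.0851
grasp_force: 0.0
```

Call:
send_rows(
  motion="-1 0 -5 0 0;-1 0 -10 0 0;-1 0 -15 0 0;-1 0 -20 0 0;-1 0 -25 0 0",
)

```text
clock: 3.05
eef_pos: [0.419, -0.2545, 0.3017]
tool_rot: [-0.001, 1.0, 0.0, 0.0]
ft_force: [0.4, 0.7, 1.2]
grip_width: 0.0851
grasp_force: 0.0
```

Run:
```python
from h import *
np.set_printoptions(precision=4,suppress=True)
c,im=snap('wrist','w2.png'); print(pose()[:3,3],bot.get_obs()['joint_pos'])
np.save('w2c.npy',c[1])
for t,z in [('jig',.006),('block',.021),('mark',.021)]:
    for b in boxes_of('wrist',t)[:3]: print(t,np.round(b['conf'],2),np.round(b['rect']),at(c,*b['rect'][:2],z))
x0,y0=190,90
cv2.imwrite('pics/w2c.png',cv2.resize(im[60:310,150:480,::-1],None,fx=2.4,fy=2.4,interpolation=cv2.INTER_CUBIC))
```

```text
[ 0.4187 -0.2617  0.3008] [-0.5556  0.2073  0.1415  1.5021 -0.0049 -0.5507]
jig 0.96 [304. 208. 140. 122.] [ 0.4931 -0.2704  0.006 ]
block 0.78 [305. 212.  80.  60.] [ 0.4942 -0.2689  0.021 ]
mark 0.6 [303. 208.  80.  59.] [ 0.4875 -0.2711  0.021 ]
```

View pics/w2c.png

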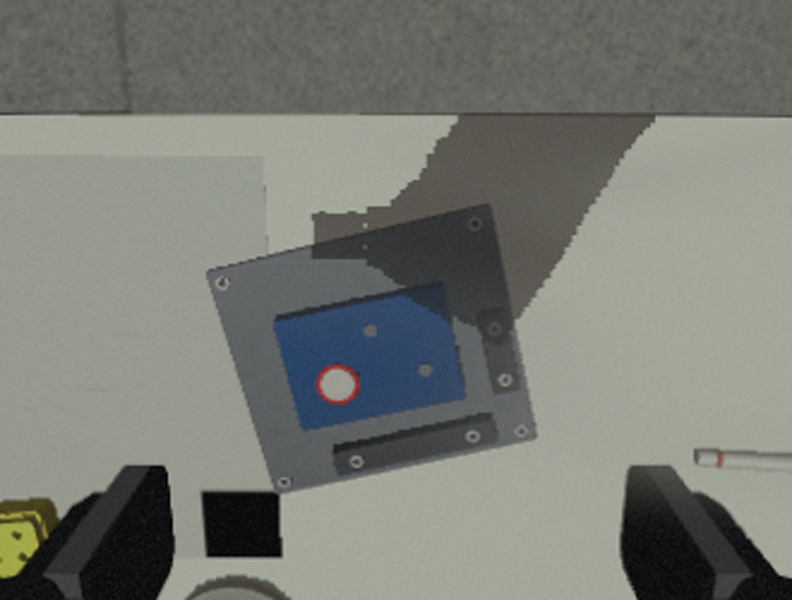

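```bash
cat >> h.py <<'E'
def fit(loc,w):
    A=np.array(loc,float)[:,:2];B=np.array(w)[:,:2];a=A-A.mean(0);b=B-B.mean(0)
    t=np.arctan2((a[:,0]*b[:,1]-a[:,1]*b[:,0]).sum(),(a*b).sum()); M=np.array([[np.cos(t),-np.sin(t)],[np.sin(t),np.cos(t)]])
    o=B.mean(0)-M@A.mean(0); return o,t,M,np.linalg.norm(B-(A@M.T+o),axis=1)
E
python3 - <<'E'
from h import *
np.set_printoptions(precision=4,suppress=True)
m,_,f=cam('wrist'); c=(m,np.load('w2c.npy'),f)
C=lambda u,v,z:at(c,150+u/2.4,60+v/2.4,z)
J=fit([[-.089,-.099],[-.089,.071],[.061,.071],[.061,-.099]],[C(*p,.006) for p in [(208,270),(490,205),(537,437),(278,493)]])
print('jig',J)
B=fit([[-.035,-.05],[-.035,.05],[.035,.05],[.035,-.05]],[C(*p,.021) for p in [(277,325),(444,290),(465,398),(303,430)]])
print('block',B, 'in jig',J[2].T@(B[0]-J[0]),B[1]-J[1])
print('ring',J[2].T@(C(338,385,.021)[:2]-J[0]), 'home ring',J[0]+J[2]@[.01,-.022])
np.savez('jig.npz',o=J[0],t=J[1],M=J[2])
# pre-push A: behind front face, jig coords
bj=J[2].T@(B[0]-J[0])
P=J[0]+J[2]@np.array([bj[0]-.035-.04,bj[1]]); print(P, go([*P,.2],J[1]+np.pi))
E
```

```text
jig (array([ 0.5046, -0.2484]), np.float64(0.2331391144992066), array([[ 0.9729, -0.231 ],
       [ 0.231 ,  0.9729]]), array([0.0017, 0.0024, 0.0019, 0.0019]))
block (array([ 0.4924, -0.2684]), np.float64(0.20806930073495264), array([[ 0.9784, -0.2066],
       [ 0.2066,  0.9784]]), array([0.0026, 0.0017, 0.0022, 0.0016])) in jig [-0.0166 -0.0166] -0.025069813764253962
ring [-0.0073 -0.0393] home ring [ 0.5195 -0.2675]
[ 0.4194 -0.2857] (array([-0.07, -3.2 , 10.09]), np.float64(-0.234))
```

Call:
send_rows(
  motion="0 0 -1.6 4 -0.12;0 0 -3.2 8 -0.234;0 0 -3.2 12.5 -0.234;0 0 -3.2 17 -0.234;0 0 -3.2 20 -0.234",
)

```text
clock: 3.75
eef_pos: [0.418, -0.2826, 0.0987]
tool_rot: [-0.118, 0.993, 0.001, -0.001]
ft_force: [-0.9, -0.1, -0.4]
grip_width: 0.0426
grasp_force: 0.0
```

Run:
```python
from h import *
np.set_printoptions(precision=4,suppress=True)
J=np.load('jig.npz'); T=pose(); print(T, J['M'].T@(T[:2,3]-J['o']), bot.get_obs()['grip_width'])
print(go([*(J['o']+J['M']@[-.09,-.0166]),.009],float(J['t'])+np.pi))
```

```text
[[-0.972  -0.2351 -0.0028  0.418 ]
 [-0.2351  0.972   0.0025 -0.2826]
 [ 0.0021  0.0031 -1.      0.0987]
 [ 0.      0.      0.      1.    ]] [-0.0922 -0.0132] 0.0426386699345183
(array([-0.24, -0.37,  8.97]), np.float64(0.004))
```

Descending behind the block. Now tool −x is jig +x.

Call:
send_rows(
  motion="0 0 -0.3 4 0;0 0 -0.3 7 0;0 0 -0.3 8.5 0;0 0 -0.3 9 0;0 0 -0.3 9 0",
)

```text
clock: 4.25
eef_pos: [0.4199, -0.2873, 0.0113]
tool_rot: [-0.118, 0.993, 0.0, -0.0]
ft_force: [-0.1, -0.0, -1.1]
grip_width: 0.0427
grasp_force: 0.0
```

Call:
send_rows(
  motion="0 -1 0 0 0;0 -1.7 0 0 0;0 -2.3 0 0 0;0 -2.8 0 0 0;0 -3.2 0 0 0",
)

```text
clock: 4.75
eef_pos: [0.4506, -0.2819, 0.0116]
tool_rot: [-0.116, 0.993, -0.0, -0.0]
ft_force: [-2.5, -1.1, 1.6]
grip_width: 0.0426
grasp_force: 1.2
```

Call:
send_rows(
  motion="0 -0.3 0 0 0;0 -0.5 0 0 0;0 -0.7 0 0 0;0 -0.8 0 0 0;0 -0.8 0 0 0",
)

```text
clock: 5.25
eef_pos: [0.4584, -0.2798, 0.0112]
tool_rot: [-0.116, 0.993, 0.0, 0.0]
ft_force: [-0.9, -0.9, 0.9]
grip_width: 0.0428
grasp_force: 0.8
```

```bash
cat > s.py <<'E'
from h import *
np.set_printoptions(precision=4,suppress=True)
J=np.load('jig.npz'); T=pose(); o=bot.get_obs(); print(J['M'].T@(T[:2,3]-J['o']),T[2,3],o['grip_width'],'F jig',J['M'].T@np.array(o['ft_force'])[:2],o['ft_force'][2])
E
python3 s.py
```

```text
[-0.0523 -0.0199] 0.01121090341254731 0.04283166489772017 F jig [-1.0492 -0.6609] 0.9085692846875043
```

Call:
send_rows(
  motion="0 -0.1 0 0 0;0 -0.2 0 0 0;0 -0.3 0 0 0;0 -0.4 0 0 0;0 -0.5 0 0 0",
)

```text
clock: 5.75
eef_pos: [0.4634, -0.2787, 0.0112]
tool_rot: [-0.116, 0.993, 0.0, 0.0]
ft_force: [-1.6, 0.1, -0.6]
grip_width: 0.0427
grasp_force: 0.8
```

Call:
send_rows(
  motion="0 -0.05 0 0 0;0 -0.1 0 0 0;0 -0.15 0 0 0;0 -0.2 0 0 0",
)

```text
clock: 6.15
eef_pos: [0.4638, -0.2785, 0.0112]
tool_rot: [-0.116, 0.993, -0.0, -0.001]
ft_force: [-7.4, -1.3, 3.3]
grip_width: 0.0426
grasp_force: 3.3
```

Call:
send_rows(
  motion="0 -0.05 0 0 0;0 -0.1 0 0 0;0 -0.15 0 0 0;0 -0.2 0 0 0",
)

```text
clock: 6.55
eef_pos: [0.4639, -0.2785, 0.0112]
tool_rot: [-0.116, 0.993, -0.0, -0.003]
ft_force: [-10.8, -3.8, 6.0]
grip_width: 0.043
grasp_force: 5.5
```

```bash
python3 s.py
```

```text
[-0.0466 -0.0199] 0.011195091370190691 0.04298275331119594 F jig [-11.3792  -1.2326] 5.963810066994564
```

Call:
send_rows(
  motion="0 1.5 0 0 0;0 2 0 -2 0;1 2 0 -5.5 0;1 0 -4 -5.5 0;1 -2.5 -8 -5.5 0",
)

```text
clock: 7.05
eef_pos: [0.512, -0.3508, 0.0692]
tool_rot: [-0.117, 0.993, -0.001, 0.002]
ft_force: [1.0, -0.0, 0.4]
grip_width: 0.0006
grasp_force: 0.0
```

```bash
cat >> s.py <<'E'
import sys
if len(sys.argv)>1:
    a=[float(v) for v in sys.argv[1:]]; print(go([*(J['o']+J['M']@a[:2]),a[2]],float(J['t'])+np.pi))
E
python3 s.py 0 -.105 .011
```

```text
[-0.0165 -0.1013] 0.06916112129782878 0.0006411732913632539 F jig [ 0.9468 -0.2429] 0.4012979743660095
(array([-1.62, -0.35,  5.82]), np.float64(0.001))
```

Call:
send_rows(
  motion="1 -1.6 -0.4 0 0;1 -1.6 -0.4 3 0;1 -1.6 -0.4 5 0;1 -1.6 -0.4 5.8 0;1 -1.6 -0.4 5.8 0",
)

```text
clock: 7.55
eef_pos: [0.5267, -0.3496, 0.0078]
tool_rot: [-0.117, 0.993, 0.0, 0.0]
ft_force: [-0.2, 0.1, 0.2]
grip_width: -0.0
grasp_force: 0.0
```

Call:
send_rows(
  motion="1 0 0.8 0 0;1 0 1.5 0 0;1 0 2.1 0 0;1 0 2.6 0 0;1 0 3 0 0",
)

```text
clock: 8.05
eef_pos: [0.5198, -0.3209, 0.0089]
tool_rot: [-0.116, 0.993, -0.001, 0.0]
ft_force: [0.2, -1.9, -0.4]
grip_width: -0.0003
grasp_force: 1.0
```

```bash
python3 s.py
```

```text
[-0.002  -0.0741] 0.008936259252312045 -0.0003049187277410873 F jig [-0.2625 -1.9394] -0.3529169871983586
```

Call:
send_rows(
  motion="1 0 0.2 -0.1 0;1 0 0.4 -0.1 0;1 0 0.6 -0.1 0;1 0 0.7 -0.1 0;1 0 0.8 -0.1 0",
)

```text
clock: 8.55
eef_pos: [0.5179, -0.3135, 0.0095]
tool_rot: [-0.116, 0.993, -0.0, 0.0]
ft_force: [0.7, -1.7, 0.8]
grip_width: -0.0003
grasp_force: 1.0
```

Call:
send_rows(
  motion="1 0 0.1 0 0;1 0 0.2 0 0;1 0 0.3 0 0;1 0 0.4 0 0",
)

```text
clock: 8.95
eef_pos: [0.5177, -0.3118, 0.0098]
tool_rot: [-0.116, 0.993, -0.003, 0.001]
ft_force: [2.0, -8.8, -1.5]
grip_width: 0.0001
grasp_force: 4.1
```

```bash
python3 s.py
```

```text
[-0.002  -0.0647] 0.009833144888840503 8.964650486169431e-05 F jig [-0.1189 -9.007 ] -1.4514883041281483
```

Call:
send_rows(
  motion="1 0 0.1 0 0;1 0 0.2 0 0;1 0 0.2 0 0",
)

```text
clock: 9.25
eef_pos: [0.5177, -0.3117, 0.0103]
tool_rot: [-0.115, 0.993, -0.004, 0.001]
ft_force: [1.7, -11.1, -0.8]
grip_width: -0.0003
grasp_force: 5.2
```

Call:
send_rows(
  motion="1 0 -2 0 0;1 2 -3 -4 0;1 5 -1 -8 0;1 8 1 -12 0;1 8.5 4 -14 0",
)

```text
clock: 9.75
eef_pos: [0.4225, -0.2883, 0.1509]
tool_rot: [-0.115, 0.993, 0.0, 0.0]
ft_force: [1.4, 0.6, -0.0]
grip_width: -0.0002
grasp_force: 0.0
```

Run:
```python
from h import *
c,im=snap('wrist'); print(pose()[:3,3]); np.save('w3c.npy',c[1])
for t,z in [('jig',.006),('block',.021)]:
    for b in boxes_of('wrist',t)[:1]: print(t,np.round(b['conf'],2),np.round(b['rect']))
b=boxes_of('wrist','jig')[0]['rect']; x0=int(max(0,b[0]-150)); y0=int(max(0,b[1]-110)); print('off',x0,y0)
cv2.imwrite('pics/w3c.png',cv2.resize(im[y0:y0+220,x0:x0+300,::-1],None,fx=2.6,fy=2.6,interpolation=cv2.INTER_CUBIC))
```

```text
[ 0.42147108 -0.2839972   0.15452441]
jig 0.61 [319. 240. 180. 113.]
block 0.64 [335. 270. 105.  57.]
off 169 130
```

View pics/w3c.png

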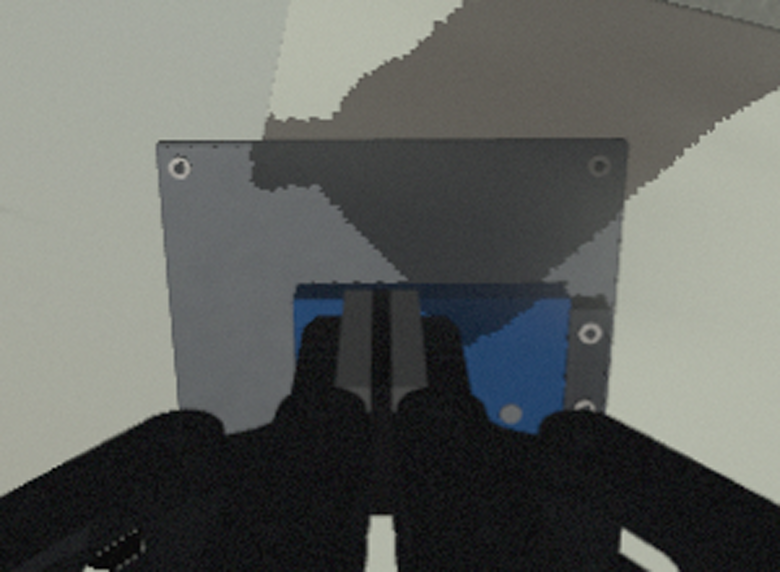

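The block sits against the side stop, with its top front edge at crop (294–568, 298), parallel to the plate's front edge at row 140. I'll rise for an unobstructed check.

Call:
send_rows(
  motion="-1 0.5 0 -4 0;-1 1 0 -8 0;-1 1 0 -12 0;-1 1 0 -15 0;-1 1 0 -15 0",
)

```text
clock: 10.45
eef_pos: [0.4168, -0.2917, 0.3024]
tool_rot: [-0.116, 0.993, -0.002, 0.002]
ft_force: [0.6, 0.2, -0.1]
grip_width: 0.0722
grasp_force: 0.0
```

Run:
```python
from h import *
c,im=snap('wrist'); print(pose()[:3,3]); np.save('w4c.npy',c[1])
b=boxes_of('wrist','jig')[0]['rect']; x0=int(max(0,b[0]-100)); y0=int(max(0,b[1]-75)); print('off',x0,y0,b)
cv2.imwrite('pics/w4c.png',cv2.resize(im[y0:y0+150,x0:x0+200,::-1],None,fx=4,fy=4,interpolation=cv2.INTER_CUBIC))
```

```text
[ 0.41599705 -0.29117174  0.29979579]
off 223 136 [323.3, 211.2, 120.6, 98.6]
```

View pics/w4c.png

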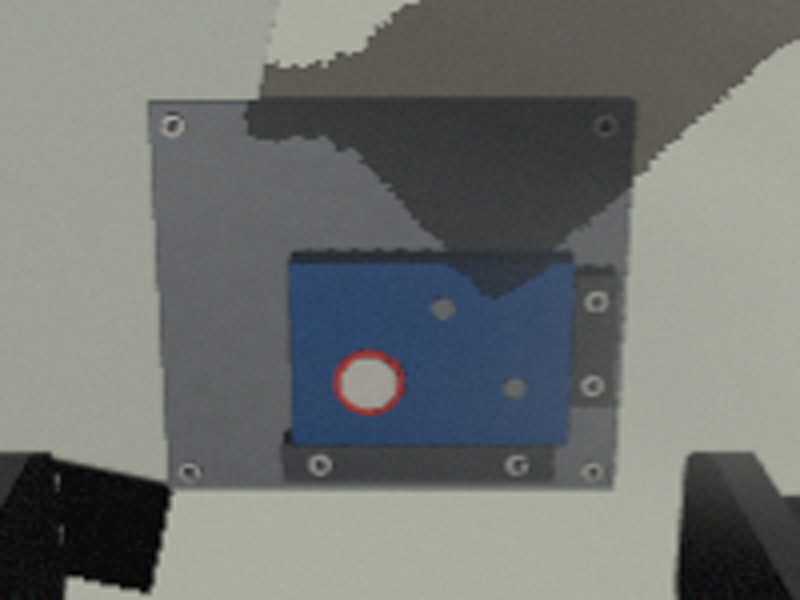

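The block is home: its edges are flush with both stops and it is parallel to the plate. The ring is at crop (369,383). Next is the probe.

Call:
send_rows(
  motion="-1 -0.7 4.9 0 0;-1 -1.4 9.8 0 0;-1 -2.1 14.7 0 0;-1 -2.8 19.6 0 0;-1 -3.5 24.5 0 0",
)

```text
clock: 11.05
eef_pos: [0.3906, -0.042, 0.2967]
tool_rot: [-0.116, 0.993, 0.001, -0.002]
ft_force: [1.3, -0.0, 0.4]
grip_width: 0.0851
grasp_force: 0.0
```

Call:
send_rows(
  motion="-1 -0.7 4.9 0 0;-1 -1.4 9.8 0 0.1;-1 -2.1 14.7 0 0.23;-1 -3 19.6 0.5 0.33;-1 -4 26 1 0.43",
)

```text
clock: 11.55
eef_pos: [0.3722, 0.1896, 0.2892]
tool_rot: [0.099, 0.995, -0.001, -0.002]
ft_force: [1.9, -0.3, -0.0]
grip_width: 0.0855
grasp_force: 0.0
```

Run:
```python
from h import *
np.set_printoptions(precision=4,suppress=True)
m,_,f=cam('wrist'); c4=(m,np.load('w4c.npy'),f)
C=lambda u,v,z:at(c4,223+u/4,136+v/4,z)
J=fit([[-.089,-.099],[-.089,.071],[.061,.071],[.061,-.099]],[C(*p,.006) for p in [(149,101),(634,98),(615,488),(170,488)]])
B=fit([[-.035,-.05],[-.035,.05],[.035,.05],[.035,-.05]],[C(*p,.021) for p in [(290,263),(573,263),(569,443),(292,443)]])
print('jig',J,'block',B,J[2].T@(B[0]-J[0]),'ring',C(369,383,.021), B[0]+B[2]@[.01,-.022])
c,im=snap('wrist'); print(pose()); np.save('w5c.npy',c[1])
for t,z in [('holder',.06),('probe',.1)]:
    for b in boxes_of('wrist',t)[:3]: print(t,np.round(b['conf'],2),np.round(b['rect']),at(c,*b['rect'][:2],z))
cv2.imwrite('pics/w5.png',im[80:400,170:570,::-1].repeat(2,0).repeat(2,1)[:600])
```

```text
jig (array([ 0.5047, -0.2491]), np.float64(0.23853996988624235), array([[ 0.9717, -0.2363],
       [ 0.2363,  0.9717]]), array([0.0014, 0.0016, 0.0006, 0.0013])) block (array([ 0.505 , -0.2494]), np.float64(0.23645132837072974), array([[ 0.9722, -0.2343],
       [ 0.2343,  0.9722]]), array([0.0011, 0.0016, 0.0008, 0.001 ])) [ 0.0003 -0.0004] ring [ 0.5205 -0.2683  0.021 ] [ 0.5199 -0.2685]
[[-0.981   0.1941 -0.0061  0.3712]
 [ 0.1941  0.981   0.0032  0.1963]
 [ 0.0066  0.002  -1.      0.2881]
 [ 0.      0.      0.      1.    ]]
holder 0.78 [364. 250.  58.  77.] [0.4887 0.2284 0.06  ]
probe 0.73 [371. 286.  31.  60.] [0.5172 0.2276 0.1   ]
probe 0.66 [405. 192.  45.  44.] [0.4103 0.2799 0.1   ]
probe 0.6 [459. 243.  56.  58.] [0.482  0.3333 0.1   ]
```

View pics/w5.png

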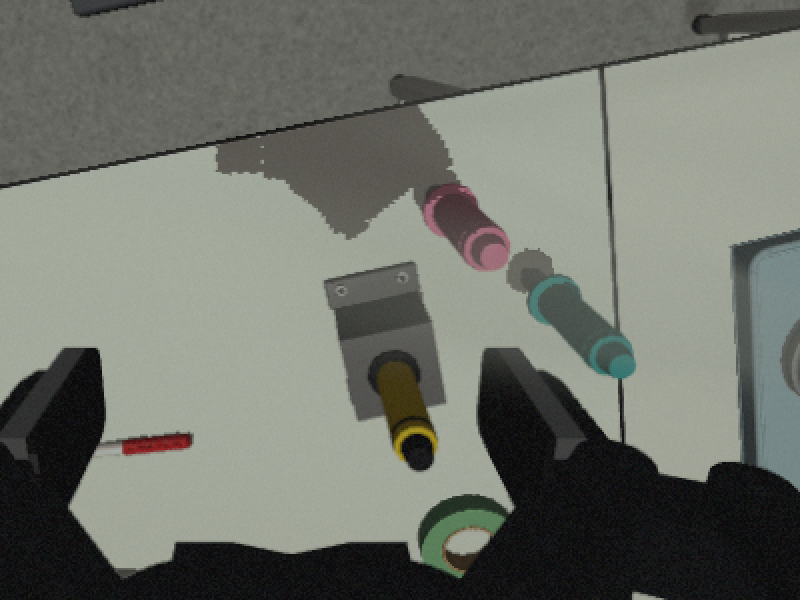

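Run:
```python
from h import *
np.set_printoptions(precision=4,suppress=True)
m,_,f=cam('wrist'); c=(m,np.load('w5c.npy'),f)
C=lambda u,v,z:at(c,170+u/2,80+v/2,z)
H=fit([[-.03,-.03],[-.03,.03],[.03,.03],[.03,-.03]],[C(*p,.06) for p in [(340,338),(431,320),(445,402),(360,420)]])
print(H[0],H[1],H[3]); print('collar',C(394,371,.065),'top',C(420,455,.152),'ring',C(416,442,.14))
print('turq',C(530,270,0),C(620,365,.12),'pink',C(448,200,.02),C(490,253,.12))
p=C(394,371,.065); yaw=np.pi-.2
print(go([*H[0],.2],yaw))
```

```text
[0.5116 0.2294] 0.028867917130825867 [0.0011 0.0009 0.0014 0.0017]
collar [0.5088 0.2291 0.065 ] top [0.5094 0.2291 0.152 ] ring [0.5099 0.2291 0.14  ]
turq [0.4854 0.341  0.    ] [0.4989 0.3465 0.12  ] pink [0.4173 0.286  0.02  ] [0.421  0.2838 0.12  ]
(array([-13.06,   6.47,   8.77]), np.float64(0.013))
```

Call:
send_rows(
  motion="-1 -3.5 1.7 2 0;-1 -7 3.4 4 0;-1 -10.5 5 6 0;-1 -13 6.4 8 0;-1 -13 6.4 8 0",
)

```text
clock: 12.2
eef_pos: [0.514, 0.2238, 0.2052]
tool_rot: [0.098, 0.995, -0.002, -0.004]
ft_force: [-1.1, -0.1, -0.3]
grip_width: 0.0853
grasp_force: 0.0
```

Call:
send_rows(
  motion="-1 0 0 0 0;-1 0 0 0 0",
)

```text
clock: 12.4
eef_pos: [0.5126, 0.2247, 0.2117]
tool_rot: [0.097, 0.995, -0.0, -0.001]
ft_force: [0.2, -0.4, 0.5]
grip_width: 0.0853
grasp_force: 0.0
```

```bash
python3 -c "
from h import *
print(pose().round(4)); print(go([.51,.229,.088],np.pi-.2))"
```

```text
[[-9.811e-01  1.933e-01 -1.100e-03  5.126e-01]
 [ 1.933e-01  9.811e-01 -5.000e-04  2.247e-01]
 [ 1.000e-03 -8.000e-04 -1.000e+00  2.117e-01]
 [ 0.000e+00  0.000e+00  0.000e+00  1.000e+00]]
(array([ 0.33,  0.38, 12.37]), np.float64(0.005))
```

Call:
send_rows(
  motion="-1 0.3 0.4 3 0;-1 0.3 0.4 6 0;-1 0.3 0.4 9 0;-1 0.3 0.4 11.5 0;-1 0.3 0.4 12.3 0",
)

```text
clock: 12.9
eef_pos: [0.5089, 0.2294, 0.0875]
tool_rot: [0.097, 0.995, -0.001, -0.001]
ft_force: [0.4, -0.0, 1.0]
grip_width: 0.0853
grasp_force: 0.0
```

Call:
send_rows(
  motion="-1 0 0 0 0;0 0 0 0 0;0.4 0 0 0 0;0.4 0 0 0 0;0.4 0 0 0 0",
)

```text
clock: 13.4
eef_pos: [0.5116, 0.2307, 0.0896]
tool_rot: [0.097, 0.995, 0.0, 0.001]
ft_force: [-0.2, 0.7, 1.0]
grip_width: 0.0283
grasp_force: 0.6
```

```bash
python3 -c "
from h import *
print(pose().round(4),bot.get_obs()['ft_force'])
c,im=snap('wrist','w6.png')"
```

```text
[[-9.813e-01  1.924e-01  1.600e-03  5.116e-01]
 [ 1.924e-01  9.813e-01  7.000e-04  2.307e-01]
 [-1.400e-03  1.000e-03 -1.000e+00  8.960e-02]
 [ 0.000e+00  0.000e+00  0.000e+00  1.000e+00]] [-0.22675017  0.71362954  1.01233745]
```

View pics/w6.png

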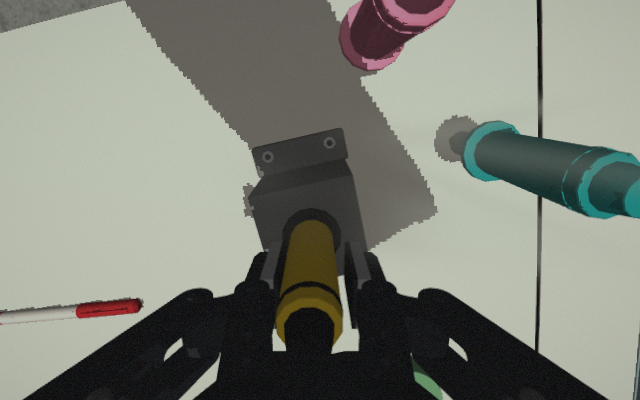

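The yellow handle stands between the pads, its axis near column 310, so I'll close on it.

Call:
send_rows(
  motion="1 0 0 0 0;1 0 0 0 0;1 0 0 0 0;1 0 0 0 0;1 0 0 0 0",
)

```text
clock: 13.95
eef_pos: [0.5114, 0.2305, 0.0893]
tool_rot: [0.097, 0.995, 0.0, 0.0]
ft_force: [-1.5, -0.3, 5.5]
grip_width: 0.0228
grasp_force: 58.7
```

Call:
send_rows(
  motion="1 0 0 -1 0;1 0 0 -2 0;1 0 0 -3.5 0;1 0 0 -5 0;1 0 0 -7 0",
)

```text
clock: 14.45
eef_pos: [0.5105, 0.2303, 0.159]
tool_rot: [0.097, 0.995, -0.0, -0.001]
ft_force: [-0.4, 0.2, -1.4]
grip_width: 0.0224
grasp_force: 58.7
```

Call:
send_rows(
  motion="1 0 0 -2 0;1 0 0 -5 0;1 0 0 -5 0;1 0 0 -5 0",
)

```text
clock: 14.85
eef_pos: [0.5115, 0.2307, 0.2095]
tool_rot: [0.097, 0.995, 0.001, 0.001]
ft_force: [0.3, -0.1, -2.8]
grip_width: 0.0231
grasp_force: 58.8
```

```bash
python3 -c "
from h import *
print(pose().round(4),bot.get_obs()['joint_pos'])
print(go([.5202,-.2684,.2]))
c,im=snap('wrist','w7.png')
for n in ['side','wrist']:
  c,im=snap(n,n+'7.png')
  for b in boxes_of(n,'probe')+boxes_of(n,'probe_tip'): print(n,b)"
```

```text
[[-9.813e-01  1.924e-01  1.800e-03  5.115e-01]
 [ 1.924e-01  9.813e-01  9.000e-04  2.307e-01]
 [-1.600e-03  1.200e-03 -1.000e+00  2.095e-01]
 [ 0.000e+00  0.000e+00  0.000e+00  1.000e+00]] [4.23669465e-01 3.70109640e-01 1.27661596e-01 1.32635209e+00
 8.24636275e-05 6.17312404e-01]
(array([-10.46, -48.81,   0.91]), 0)
side {'rect': [345.4, 302.1, 15.1, 44.8], 'conf': 0.84}
side {'rect': [311.9, 233.8, 12.4, 52.4], 'conf': 0.73}
side {'rect': [301.2, 312.9, 11.6, 46.3], 'conf': 0.61}
wrist {'rect': [316.7, 281.7, 69.0, 154.0], 'conf': 0.92}
wrist {'rect': [354.8, 56.6, 51.9, 55.6], 'conf': 0.82}
wrist {'rect': [443.1, 137.2, 73.6, 47.3], 'conf': 0.58}
wrist {'rect': [313.4, 170.2, 78.5, 95.7], 'conf': 0.65}
```

View pics/wrist7.png

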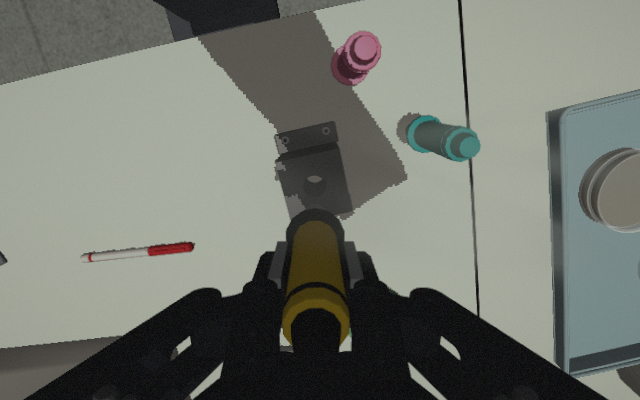

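```bash
python3 -c "
from h import *
c=cam('scene')
for p in [(400,232),(338,195),(345,160),(372,105)]: print(at(c,*p,0),at(c,*p,.15))
c=cam('wrist'); T=pose()
for dx in (0,.0015,-.0015):
  for z in (-.0293,.0627): print(dx,z,px(c,(T@[dx,0,-z,1])[:3]))"
```

```text
[ 0.69176945 -0.23297739  0.        ] [ 0.58098668 -0.28863714  0.15      ]
[ 0.67606478 -0.00231657  0.        ] [ 0.56737903 -0.08877624  0.15      ]
[0.81281516 0.08686514 0.        ] [ 0.68586927 -0.01150288  0.15      ]
[1.11564695 0.21265992 0.        ] [0.94826421 0.09749464 0.15      ]
0 -0.0293 [314.6170223  233.28404248]
0 0.0627 [314.2408022  351.68847617]
0.0015 -0.0293 [314.61364113 230.87340674]
0.0015 0.0627 [314.23239942 347.69966996]
-0.0015 -0.0293 [314.62038917 235.68306244]
-0.0015 0.0627 [314.24913325 355.63741364]
```

Call:
send_rows(
  motion="1 -0.9 -4.2 0 0;1 -1.9 -8.9 0 0;1 -2.9 -13.6 0 0;1 -3.9 -18.3 0 0;1 -4.9 -23 0 0",
)

```text
clock: 15.7
eef_pos: [0.5145, -0.0064, 0.2085]
tool_rot: [0.096, 0.995, -0.0, -0.0]
ft_force: [1.0, 0.4, -0.8]
grip_width: 0.0225
grasp_force: 59.0
```

Call:
send_rows(
  motion="1 -1 -4.7 0 0;1 -2 -9.4 0 0;1 -3 -14.1 0 0;1 -4 -18.8 0 0;1 -5 -23 0 0",
)

```text
clock: 16.2
eef_pos: [0.5191, -0.2423, 0.2083]
tool_rot: [0.097, 0.995, 0.0, -0.0]
ft_force: [0.3, 0.2, -0.8]
grip_width: 0.0228
grasp_force: 59.0
```

Call:
send_rows(
  motion="1 -0.5 -2 0 0;1 -0.6 -2.6 0 0;1 -0.6 -2.6 0 0;1 -0.6 -2.6 0 0",
)

```text
clock: 16.6
eef_pos: [0.5204, -0.2656, 0.2084]
tool_rot: [0.096, 0.995, 0.0, -0.0]
ft_force: [0.6, -0.6, -1.2]
grip_width: 0.0224
grasp_force: 59.0
```

Run:
```python
from h import *
print(pose().round(4)); print(go([.5215,-.2675,.115]))
c,im=snap('wrist'); cv2.imwrite('pics/w8.png',im[:,:,::-1])
for t,z in [('block',.021),('mark',.021)]:
  for b in boxes_of('wrist',t): print(t,b,at(c,*b['rect'][:2],z))
```

```text
[[-9.815e-01  1.916e-01 -7.000e-04  5.204e-01]
 [ 1.916e-01  9.815e-01  1.000e-03 -2.656e-01]
 [ 9.000e-04  8.000e-04 -1.000e+00  2.084e-01]
 [ 0.000e+00  0.000e+00  0.000e+00  1.000e+00]]
(array([-0.15, -0.17,  9.34]), 0)
block {'rect': [326.4, 156.8, 114.6, 103.1], 'conf': 0.92} [ 0.50483332 -0.2501815   0.021     ]
mark {'rect': [325.1, 154.7, 116.1, 100.4], 'conf': 0.9} [ 0.50243514 -0.25109823  0.021     ]
```

View pics/w8.png

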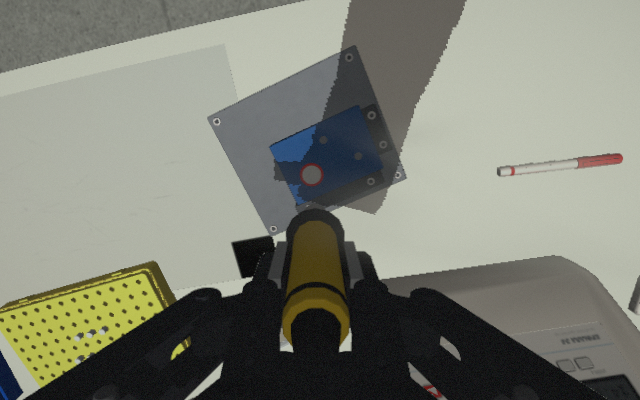

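Run:
```python
from h import *
print(at(cam('wrist'),312,174,.021))
```

```text
[ 0.52034519 -0.26810131  0.021     ]
```

Call:
send_rows(
  motion="1 -0.1 -0.2 3 0;1 -0.1 -0.2 6 0;1 -0.1 -0.2 8 0;1 -0.1 -0.2 9.3 0;1 -0.1 -0.2 9.3 0",
)

```text
clock: 17.25
eef_pos: [0.5201, -0.2674, 0.1139]
tool_rot: [0.096, 0.995, 0.001, -0.002]
ft_force: [-0.3, 0.0, -2.0]
grip_width: 0.0228
grasp_force: 59.0
```

Run:
```python
from h import *
print(pose().round(4),bot.get_obs()['ft_force'])
c,im=snap('wrist')
m=(im[...,0].astype(int)-np.maximum(im[...,1],im[...,2])>30); v,u=np.nonzero(m[:260,230:400]); print(len(u),u.min()+230 if len(u) else 0,u.max()+230 if len(u) else 0,v.min() if len(u) else 0,v.max() if len(u) else 0)
for b in boxes_of('wrist','probe_tip')[:2]+boxes_of('wrist','block')[:1]: print(b)
```

```text
[[-0.9815  0.1913 -0.0035  0.5201]
 [ 0.1913  0.9815  0.0019 -0.2674]
 [ 0.0038  0.0012 -1.      0.1139]
 [ 0.      0.      0.      1.    ]] [-0.29733916  0.0203865  -1.96717239]
185 297 328 186 211
{'rect': [333.9, 168.1, 152.8, 121.4], 'conf': 0.75}
```

Call:
send_rows(
  motion="1 -0.1 0 0.5 0;1 -0.1 0 0.8 0;1 -0.1 0 1.0 0;1 -0.1 0 1.0 0;1 -0.1 0 1.0 0",
)

```text
clock: 17.9
eef_pos: [0.5221, -0.2691, 0.1057]
tool_rot: [0.097, 0.995, 0.0, -0.0]
ft_force: [-0.1, 0.4, -1.7]
grip_width: 0.0224
grasp_force: 59.0
```

Call:
send_rows(
  motion="1 0 0 0.1 0;1 0 0 0.2 0;1 0 0 0.3 0;1 0 0 0.3 0",
)

```text
clock: 18.3
eef_pos: [0.522, -0.2689, 0.1025]
tool_rot: [0.097, 0.995, 0.0, -0.0]
ft_force: [0.0, 0.0, -1.7]
grip_width: 0.0221
grasp_force: 59.0
```

Call:
send_rows(
  motion="1 0 0 0.1 0;1 0 0 0.15 0;1 0 0 0.15 0;1 0 0 0.15 0",
)

```text
clock: 18.7
eef_pos: [0.5222, -0.2691, 0.1013]
tool_rot: [0.097, 0.995, -0.0, 0.0]
ft_force: [-0.1, -1.2, -0.1]
grip_width: 0.0227
grasp_force: 59.0
```

Run:
```python
from h import *
F=[];Z=[]
for i in range(8):
    o=bot.get_obs();F.append(o['ft_force']);Z.append(o['eef_pos']);vision.camera('wrist')
print(np.mean(F,0),np.std(F,0),np.mean(Z,0),np.std(Z,0),o['tool_rot'])
```

```text
[-0.19613033 -0.04117965 -0.01412469] [0.40676929 0.59944632 0.37184052] [ 0.52219634 -0.26905048  0.10129329] [1.09052389e-05 9.86225764e-06 4.08586743e-05] [9.66907644e-02 9.95314470e-01 8.28846206e-06 4.52813513e-05]
```

Call:
send_rows(
  motion="1 0 0 0.1 0;1 0 0 0.2 0;1 0 0 0.3 0;1 0 0 0.4 0;1 0 0 0.4 0",
)

```text
clock: 19.6
eef_pos: [0.5222, -0.2691, 0.0973]
tool_rot: [0.097, 0.995, -0.0, 0.0]
ft_force: [-0.4, 0.2, 2.6]
grip_width: 0.0227
grasp_force: 59.0
```

Call:
send_rows(
  motion="1 0 0 0 0;1 0 0 0 0;1 0 0 0 0",
)

```text
clock: 19.9
eef_pos: [0.5222, -0.2691, 0.0973]
tool_rot: [0.097, 0.995, -0.0, 0.0]
ft_force: [-0.2, 0.3, 2.4]
grip_width: 0.0227
grasp_force: 59.0
```

Run:
```python
from h import *
np.set_printoptions(precision=4,suppress=True)
F=[];Z=[]
for i in range(8):
    o=bot.get_obs();F.append(o['ft_force']);Z.append(o['eef_pos']);c,im=snap('wrist')
print(np.mean(F,0),np.mean(Z,0),o['tool_rot'],o['grasp_force'])
m=(im[...,0].astype(int)-np.maximum(im[...,1],im[...,2])>30)[:260,230:400]; v,u=np.nonzero(m); print(len(u),u.min()+230,u.max()+230,v.min(),v.max())
# expected ring outline if home, and block corners
J=np.load('jig.npz'); t=.2365; M=np.array([[np.cos(t),-np.sin(t)],[np.sin(t),np.cos(t)]]); r=np.array([.5202,-.2684])
a=np.linspace(0,6.28,60); P=np.array([px(c,[r[0]+.0125*np.cos(q),r[1]+.0125*np.sin(q),.021]) for q in a]); print(P.min(0),P.max(0))
```

```text
[-0.3039  0.2582  2.6222] [ 0.5222 -0.2691  0.0973] [ 0.0967  0.9953 -0.      0.0001] 59.005799889564514
200 297 331 188 212
[297.5704 187.859 ] [332.5338 221.1259]
```

```bash
python3 -c "
from workcell import workorder
print(workorder.job_done())"
```

```text
the job is handed in; nothing more can be done
None
```

I handed the job in at about 20 s on the robot's clock: the block is home against both stops, and the gripper holds the probe upright on the ring, pressing with about 3.8 N (tip roughly half way in). No verdict came back, and the tip was hidden from the cameras, so its place within 2 mm of the ring's centre is worked out from the arm's pose.

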